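# Open up a two-door control cabinet: active door, flush bolt, passive door

### The job

The control cabinet on the bench has to be opened up for wiring. Turn its T-handle and swing the left (active) door open well past upright, draw the passive door's flush bolt fully back, leaning on the door while you draw it because the gasket keeps its hooked nose caught, and then swing the right (passive) door open well past upright too. Leave the tools and things lying around where they are.

Things in the scene. Friction and masses are not known exactly. Their poses are not given: they have to be found in the camera images.
- cabinet: Grey sheet-metal control cabinet lying on its back, fixed, 304 mm long (its x) by 366 mm wide (its y) by 140 mm high; origin at the centre of its underside, x along the hinges away from the robot, y to the left, z up. Two doors form its top, flush at z = 140 mm between raised head (+x) and foot (-x) rails. The seam seen from above is at y = -38 mm: there the left (active) door overlaps a 76 mm wide ledge of the right (passive) door.
- t_grip (a point): Centre of the black T-handle's bar on the active door (bar 13 mm thick, 81 mm long, level, 34 mm above the door, on a round stem 11 mm thick). In the cabinet frame at x = 0, y = +75, z = 174 mm when closed. Its own frame turns with handle and door. When closed the bar lies 1.4 rad (80 deg) counter-clockwise from the cabinet's x axis, seen from above; when fully turned it lies along that axis.
- t_handle (a joint): Turn of the T-handle, rad: 0 latched, grows clockwise seen from above, stop at 1.4. Its cam lets go of the passive door beyond about 1.0. Stiff (0.12 N m), stays where left.
- door_active (a joint): Opening of the left door, rad: 0 closed (level), 1.57 upright, stop at 2.27. It weighs about 0.3 kg, its hinges are stiff (0.55 N m) and hold it at any angle.
- active_hinge (a point): Middle of the active door's hinge line, 183 mm left of the cabinet's centre line, 125 mm above the bench; the line runs along the cabinet's x; the door is 262 mm long in x.
- active_edge (a point): Middle of the active door's free edge (3 mm sheet), 221 mm from its hinge line, 13.5 mm above the hinge line's height when closed; moves with the door.
- bolt_grip (a point): Centre of the flush bolt's steel thumb piece: an upright fin 44 mm long (along the cabinet's x), 12 mm thick, 16.5 mm high, on the passive door's ledge, top of the ledge 8 mm below this point. Covered by the active door while that is closed. Free space beside it: 32 mm to the 22 mm high step of the passive door on its right, 32 mm to the ledge's open edge on its left. A 10 mm wide rod runs from it along +x into the head rail. Moves with bolt and door.
- flush_bolt (a joint): Draw of the bolt, m: 0 shot, grows toward the robot (cabinet -x), stop at 0.026; starts 0 to 0.003; slides stiffly (about 3 N) and stays where left. Its nose is hooked up behind a lip in the head rail and the gasket under the passive door holds it there: it slides only while the passive door is pressed down 5 to 8 mm at the bolt, which takes about 15 to 21 N. From about 0.017 on it is clear and the gasket lifts the door a few mm.
- door_passive (a joint): Opening of the right door, rad: about 0 closed (level), down to -0.045 pressed hard onto its gasket, 1.57 upright, stop at 2.27; about 0.3 kg, stiff hinges (0.55 N m) that hold it at any angle. It has no handle: lift it by the bolt's thumb piece or from under the edge of its ledge.
- passive_hinge (a point): Middle of the passive door's hinge line, 183 mm right of the cabinet's centre line, 125 mm above the bench, along the cabinet's x; the door is 262 mm long in x.
- passive_edge (a point): Middle of the free edge of the passive door's ledge (6 mm thick; point at mid-thickness), 221 mm from its hinge line, 10 mm below the hinge line's height when closed; moves with the door.
- tape_roll: Roll of black tape, 63 mm, lying on the bench left of the cabinet; bystander, origin at the centre of its underside.
- screwdriver_blk: Black-handled screwdriver, 192 mm, left of the cabinet; bystander.
- cutters: Red-handled cutters, 141 mm, left of the cabinet; bystander.
- screwdriver_red: Red-handled screwdriver, 172 mm, right of the cabinet; bystander.

How it is judged (in metres and radians):
On the way, in this order (a step that is already met when the one before it is completed fails the run):
1. the T-handle is turned and the active door is open past upright (value of joint t_handle above 0.9 rad and value of joint door_active above 1.65 rad), for 0.2 s.
2. the flush bolt is drawn fully back (value of joint flush_bolt above 0.021 m), for 0.2 s.
3. the passive door is open past upright (value of joint door_passive above 1.65 rad), for 0.2 s.
At the end, for the whole second after the job is handed in: Both doors stand still at more than 1.65 rad (95 deg) from closed, that is past upright, and the flush bolt is drawn at least 21 of its 26 mm (value of joint each of door_active, door_passive above 1.65 rad and value of joint flush_bolt above 0.021 m and velocity of joint door_active between -0.05 and 0.05 rad/s and velocity of joint door_passive between -0.05 and 0.05 rad/s); the robot touches nothing.
It fails at once if a tool or thing lying around is moved more than 30 mm (distance of any of tape_roll, screwdriver_blk, cutters, screwdriver_red from where it was at the start of the episode above 0.03 m).
It also fails if it takes over 70 s, if anything falls off the work surface, if the arm or the gripper's body presses on something with over 40 N, if the wrist force passes 120 N, or if a joint passes its speed limit or range.

### The arm

A 6-joint arm with a two-finger parallel gripper is mounted at the origin on a cart in front of the work surface, level with it; the furniture and walls round the work are solid. World frame = base frame: x ahead of the robot, y to its left, z up, the work surface at z = 0. Lengths are in mm, angles in rad, forces in N, time in s.
With the tool pointing down it reaches from about 275 to 875 mm from the base axis. Payload 12.5 kg.
Tool frame: the origin (TCP) lies at the very end of the fingers, on their centre line; the grasp point (between the pads) lies 19 mm behind it; z points along the fingers, y is the line along which they close (so a half turn about z gives the same grasp; the last joint's range is limited). The gripper opens to 85 mm and grips with 20 to 120 N. Pads are 22 mm wide; open, the fingers measure 114 mm over their backs; the gripper's body (76 mm by 85 mm) begins 54 mm behind the grasp point. The pads swing forward as they close: fully open they stand 13 mm farther back than shut.
Start: joints at [1.06, 0.351, 1.652, -0, 1.139, -0.085], TCP at [227.145, 500.889, 231.29] pointing down, gripper open.
Joint ranges: [-2.75, 2.75], [-0.79, 2.1], [0.01, 2.65], [-1.57, 4.71], [0.07, 3.14], [-2.87, 2.87]. Speed limits (rad/s): [2.22, 2.22, 2.79, 3.14, 3.14, 3.14].

### API

Orientations are given as a unit quaternion [w, x, y, z].
In Python, from cell import monitor, read_camera, manip gives the robot as it stands. The module is installed in compiled form; this text tells all that it offers.
- The arm moves only by the shell command python3 -m jog 'ROWS' [FORCE]. ROWS is JSON, a list of rows, each a list of 7 numbers: the opening, from 0 (shut) to 1 (fully open), then the shift along the tool's x, y, z in cm, then the turn, a rotation vector about the tool's x, y, z in degrees. A call has 1 to 5 rows; each row shifts and turns the commanded pose from where the row before left it, along the tool's axes as they then stand; what a row does not reach is not made up. A row lasts 1/8 s, in which the tool goes at most 62.5 mm and 10.7 degrees, less where a joint would pass 70% of its speed; a pose out of reach is approached as far as the arm can. A call with a gripper value outside its range is refused whole. The fingers move at their own pace and stop on an object; FORCE is the grip in N (left out, the last holds). Time passes only in rows, so rows that do not move let the fingers close. It gives the time, the measured TCP pose, the force, the opening and the grip force at its end, in the units of the state.
- monitor.get_obs(): the state, without advancing time (a new reading comes with each control period).
- read_camera(name): name is "side" or "top" or "wrist"; returns a dict with "img" (384x512x3 uint8, red, green, blue), "range_z" (384x512 float32, mm along the optical axis (not along the pixel's ray), 0 where there is no reading), "K" (3x3 intrinsics, pixels), "rvec" (rotation vector, rad) and "tvec" (3), from world to camera coordinates, as OpenCV has them. Camera axes: x right, y down, z forward; pixel columns grow to the right and rows downward; lengths in mm; the calibration is good to about 2 mm. A picture is of the moment at which its call begins.
- manip.close_job(): hands the job in; it is judged then, once.
The state is a dict: "t": time; "joints": joint angles; "joint_vel": joint speeds; "joint_torque": joint torques, N m; "tool_pos": TCP position; "eef_rot": TCP orientation; "force": force on the tool from outside, world axes, zero at the start; "torque": the same for the moment, N m; "width": finger opening in mm; "grip_force": force on a finger pad.
Only numpy, scipy, OpenCV 4.12 (cv2) and the standard library are available. Lean on these libraries where they do the work, as an engineer would, in place of code of your own. Each camera call takes 0.05 s, during which the arm holds its last target. There are 200 camera calls.

## Working session

There is one attempt and no reset: what is moved stays moved. The work goes in short steps, Python scripts to look and compute and a shell command to move; the robot and the scene stay as the last step left them, time stands still between calls to the robot, and variables do not carry over. Pictures are saved under pics/ and viewed, at most 10 in all, crops included, and the job is handed in when it is done.

```bash
mkdir -p pics; cat > h.py <<'E'
import numpy as np, cv2, json
from scipy.spatial.transform import Rotation as R
from cell import monitor, read_camera, manip
def cam(n, save=None):
    d=read_camera(n)
    if save: cv2.imwrite('pics/'+save, d['img'][:,:,::-1])
    d['R']=cv2.Rodrigues(np.array(d['rvec'],float))[0]; d['t']=np.array(d['tvec'],float).ravel()
    return d
def cloud(d):
    h,w=d['range_z'].shape; u,v=np.meshgrid(np.arange(w),np.arange(h)); z=d['range_z'].astype(float)
    K=d['K']; p=np.stack([(u-K[0][2])/K[0][0]*z,(v-K[1][2])/K[1][1]*z,z],-1)
    return (p-d['t'])@d['R']
def proj(d,P):
    return cv2.projectPoints(np.atleast_2d(np.array(P,float)),np.array(d['rvec'],float),np.array(d['tvec'],float),np.array(d['K'],float),None)[0][:,0]
def tool():
    o=monitor.get_obs(); q=np.array(o['eef_rot']); return np.array(o['tool_pos']),R.from_quat(q[[1,2,3,0]]),o
E
python3 - <<'E'
from h import *
a=cam('top'); s=cam('side'); cv2.imwrite('pics/a.png',np.hstack([a['img'],])[:,:,::-1]); cv2.imwrite('pics/s.png',s['img'][:,:,::-1])
c=cloud(a); np.set_printoptions(precision=1,suppress=True)
for d in (a,s): print('cam pos',-d['R'].T@d['t'], d['R'].tolist())
m=(abs(c[...,2]-140)<8)&(a['range_z']>0)
print(m.sum()); 
m=m&(c[...,0]>200)
n,l,st,_=cv2.connectedComponentsWithStats(m.astype(np.uint8)); k=1+st[1:,4].argmax(); p=c[l==k]
print(st[k],p.min(0),p.max(0),cv2.minAreaRect(p[:,:2].astype(np.float32)))
h=(c[...,2]>165)&(c[...,2]<182)&(a['range_z']>0); n,l,st,_=cv2.connectedComponentsWithStats(h.astype(np.uint8))
for i in range(1,n):
    if st[i,4]>20: q=c[l==i]; print(st[i],q.mean(0),cv2.minAreaRect(q[:,:2].astype(np.float32)))
p,r,o=tool(); print(p,r.as_matrix(),o)
E
```

```text
cam pos [ 489.5   -6.4 1188.5] [[-0.011464222137633762, -0.9998909890958887, -0.009304919968728502], [-0.9983755114714601, 0.01196524390614051, -0.055706113061017755], [0.0558113761242214, 0.008651176978424664, -0.9984038498683829]]
cam pos [ -32.  -934.4  733.6] [[0.8541125075428188, -0.5200723000101583, 0.00407764896263485], [-0.24543048263587844, -0.40995706359055806, -0.8784640483282893], [0.45853647908540307, 0.7493063517509719, -0.4777910511652668]]
12553
[  202   146   135   118 11972] [ 337.1 -241.2  132. ] [691.1 163.2 148. ] ((514.4332275390625, -39.926544189453125), (374.30181884765625, 304.8219909667969), 81.07450103759766)
[121   0  49   5 158] [1121.6  324.7  174.1] ((1122.329833984375, 326.90765380859375), (144.8966064453125, 9.616581916809082), 87.9960708618164)
[171   0  71   5 221] [1121.2  147.9  173.4] ((1122.0543212890625, 143.1448974609375), (210.4422149658203, 8.581957817077637), 89.1288833618164)
[244   0  22   3  54] [1121.9   -1.3  171.5] ((1121.7552490234375, -2.030263900756836), (3.9747774600982666, 63.271915435791016), 0.98607337474823)
[277   8  48   9 1
[... 323 characters left out ...]
26.015869140625, 33.70594787597656), (78.8136978149414, 12.702166557312012), 66.68527221679688)
[237 360  13   9  31] [ 64.   42.1 177.1] ((62.96311569213867, 43.02229309082031), (5.931909084320068, 42.26161575317383), 30.55069923400879)
[227.  500.7 230.8] [[-0.9  0.4 -0. ]
 [ 0.4  0.9 -0. ]
 [ 0.  -0.  -1. ]] {'t': 0.1, 'joints': array([ 1.1,  0.4,  1.7, -0. ,  1.1, -0.1]), 'joint_vel': array([-0., -0., -0., -0., -0.,  0.]), 'joint_torque': array([  0. , -50.7, -29.2,  -0. ,   0. ,  -0. ]), 'tool_pos': array([227. , 500.7, 230.8]), 'eef_rot': array([-0. ,  0.2,  1. , -0. ]), 'force': array([-0.4,  0.6, -1. ]), 'torque': array([-0., -0.,  0.]), 'grip_force': 0.0, 'width': 84.99257456670153}
```

View pics/a.png

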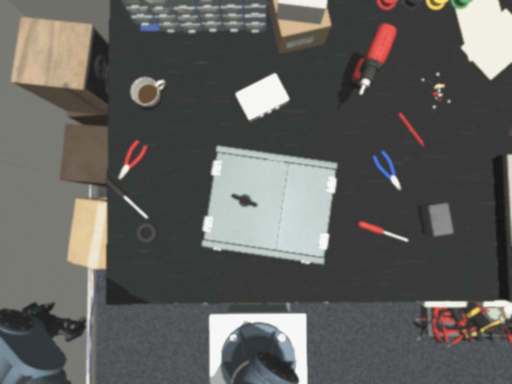

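View pics/s.png

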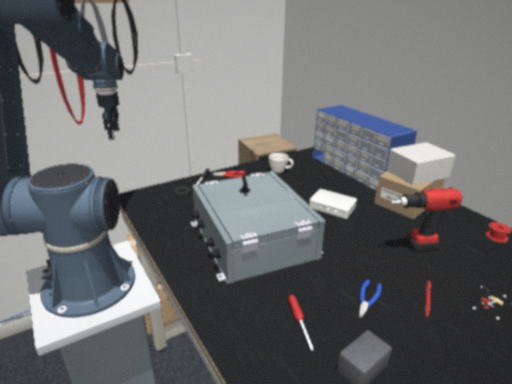

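The top view shows the grey cabinet centred near pixel (270,205) with the handle at (244,200), tape, screwdriver and cutters on its left, and a red screwdriver at (383,231) on its right. The side view agrees. The handle measured at (526.2, 33.9) matches the cabinet fit (centre 514.4, -39.9, yaw -8.9°), which predicts (526.0, 34.2).

```bash
cat >> h.py <<'E'
np.set_printoptions(precision=2,suppress=True)
YAW=np.radians(-8.9); C0=np.array([514.4,-39.9,0])
RC=R.from_euler('z',YAW)
def W(p): return C0+RC.apply(np.array(p,float))
def Cb(p): return RC.inv().apply(np.array(p,float)-C0)
def down(y_deg):  # tool down, tool y at cabinet-frame angle y_deg
    a=np.radians(y_deg); y=np.array([np.cos(a),np.sin(a),0]); z=np.array([0,0,-1.]); return RC*R.from_matrix(np.array([np.cross(y,z),y,z]).T)
def plan(P,Q,n):
    p,r,_=tool(); rel=(r.inv()*Q).as_rotvec()
    for i in range(n):
        ri=r*R.from_rotvec(rel*i/n); print(np.r_[ri.inv().apply((P-p)/n)/10,np.degrees(rel/n)].round(2).tolist())
def stat():
    p,r,o=tool(); print('cab',Cb(p),'z',RC.inv().apply(r.apply([0,0,1])),'y',RC.inv().apply(r.apply([0,1,0])),'j',o['joints'],'F',RC.inv().apply(o['force']),'w',o['width'],o['grip_force'],'t',o['t'])
E
python3 -c "
from h import *
stat(); plan(W([0,75,235]),down(-10),14)"
```

```text
cab [-367.55  489.58  230.81] z [-0. -0. -1.] y [ 0.27  0.96 -0.  ] j [ 1.06  0.35  1.65 -0.    1.14 -0.08] F [-0.44  0.52 -1.05] w 84.99257456670153 0.0 t 0.1
[-3.32, -2.15, -0.03, -0.0, 0.0, 6.04]
[-3.53, -1.79, -0.03, -0.0, 0.0, 6.04]
[-3.7, -1.41, -0.03, -0.0, 0.0, 6.04]
[-3.83, -1.01, -0.03, -0.0, 0.0, 6.04]
[-3.91, -0.61, -0.03, -0.0, 0.0, 6.04]
[-3.95, -0.19, -0.03, -0.0, 0.0, 6.04]
[-3.95, 0.23, -0.03, -0.0, 0.0, 6.04]
[-3.91, 0.64, -0.03, -0.0, 0.0, 6.04]
[-3.82, 1.05, -0.03, -0.0, 0.0, 6.04]
[-3.69, 1.44, -0.03, -0.0, 0.0, 6.04]
[-3.51, 1.82, -0.03, -0.0, 0.0, 6.04]
[-3.3, 2.18, -0.03, -0.0, 0.0, 6.04]
[-3.05, 2.52, -0.03, -0.0, 0.0, 6.04]
[-2.77, 2.82, -0.03, -0.0, 0.0, 6.04]
```

```bash
python3 -m jog '[[1,-3.3,-2.1,0,0,0,6],[1,-3.5,-1.8,0,0,0,6],[1,-3.7,-1.4,0,0,0,6],[1,-3.8,-1,0,0,0,6],[1,-3.9,-0.6,0,0,0,6]]' && python3 -m jog '[[1,-3.9,-0.2,0,0,0,6],[1,-3.9,0.2,0,0,0,6],[1,-3.9,0.6,0,0,0,6],[1,-3.8,1.1,0,0,0,6],[1,-3.7,1.4,0,0,0,6]]' && python3 -m jog '[[1,-3.5,1.8,0,0,0,6],[1,-3.3,2.2,0,0,0,6],[1,-3.1,2.5,0,0,0,6],[1,-2.8,2.8,0,0,0,6],[1,0,0,0,0,0,0]]'
python3 - <<'E'
from h import *
stat(); plan(W([0,75,155]),down(-10),4)
d=cam('wrist'); c=cloud(d); h=(c[...,2]>165)&(c[...,2]<185)&(d['range_z']>0)
n,l,st,_=cv2.connectedComponentsWithStats(h.astype(np.uint8))
for i in range(1,n):
    if st[i,4]>60: q=c[l==i]; print(st[i],Cb(q.mean(0)),cv2.minAreaRect(np.array([Cb(x) for x in q])[:,:2].astype(np.float32)))
cv2.imwrite('pics/w.png',d['img'][:,:,::-1])
E
```

```text
t: 0.72
tool_pos: [334.2, 334.3, 231.1]
eef_rot: [-0.0, 0.459, 0.889, -0.0]
force: [0.5, 1.0, 0.1]
width: 85.3
grip_force: 0.0
t: 1.35
tool_pos: [440.6, 168.9, 231.2]
eef_rot: [-0.0, 0.673, 0.74, -0.0]
force: [0.7, 0.6, -0.6]
width: 85.4
grip_force: 0.0
t: 1.98
tool_pos: [526.7, 35.1, 230.8]
eef_rot: [-0.0, 0.812, 0.583, -0.0]
force: [-0.4, 0.4, -0.9]
width: 85.1
grip_force: 0.0
cab [  0.57  75.95 230.81] z [-0. -0. -1.] y [ 0.99 -0.17 -0.  ] j [-0.02  0.31  1.71 -0.    1.12  0.3 ] F [-0.48  0.3  -0.92] w 85.14178612900373 0.0 t 1.975
[-0.03, -0.01, 1.9, -0.01, 0.0, 0.07]
[-0.03, -0.01, 1.9, -0.01, 0.0, 0.07]
[-0.03, -0.01, 1.9, -0.01, 0.0, 0.07]
[-0.03, -0.01, 1.9, -0.01, 0.0, 0.07]
[ 240  160   26  107 1874] [ -1.13  78.17 178.12] ((-1.8531389236450195, 74.839111328125), (80.12258911132812, 13.013737678527832), 75.47569274902344)
```

View pics/w.png

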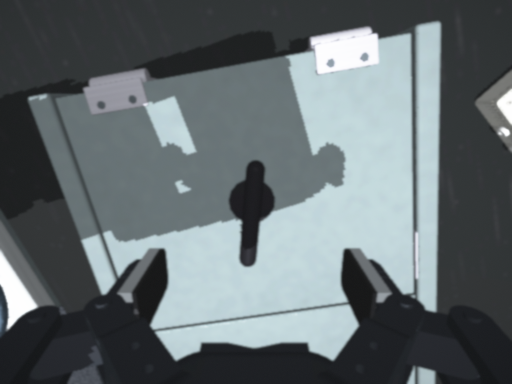

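The wrist view shows the handle bar from (256,168) to (248,258), the seam from (155,329) to (413,294), and the head rail from (427,25) to (428,380). The bar reads about 4.5° off the expected angle, so I'll check the yaw against the seam and rail.

```bash
python3 - <<'E'
from h import *
d=cam('wrist'); K=np.array(d['K'])
def ray(u,v,z):
    r=d['R'].T@np.linalg.solve(K,[u,v,1]); o=-d['R'].T@d['t']; return o+r*(z-o[2])/r[2]
for a,b,z in (((155,329),(412,294),140),((412,40),(416,285),140),((256,168),(248,258),180)):
    A,B=ray(*a,z),ray(*b,z); print(Cb(A),Cb(B),np.degrees(np.arctan2(*(B-A)[1::-1])))
# refit top view with depth band
a=cam('top'); c=cloud(a)
for lo,hi in ((125,155),(60,165)):
    m=(c[...,2]>lo)&(c[...,2]<hi)&(a['range_z']>0)&(c[...,0]>250)&(c[...,0]<800)&(abs(c[...,1])<320)
    n,l,st,_=cv2.connectedComponentsWithStats(m.astype(np.uint8)); k=1+st[1:,4].argmax()
    print(st[k],cv2.minAreaRect(c[l==k][:,:2].astype(np.float32)))
E
```

```text
[-115.44  -36.76  140.  ] [125.8  -37.36 140.  ] -9.042638647472685
[127.47 173.91 140.  ] [129.43 -28.31 140.  ] -98.34433322683965
[  6.23 110.73 180.  ] [-10.37  46.07 180.  ] -113.29333093606016
[ 212  146  125  118 7930] ((514.352783203125, -40.287872314453125), (378.38299560546875, 304.6740417480469), 81.02925109863281)
[ 212  146  125  118 8020] ((505.89691162109375, -38.95301818847656), (378.38299560546875, 321.795166015625), 81.02925109863281)
```

```bash
python3 -m jog '[[1,0,-0.1,1.5,0,0,4],[1,0,0,2,0,0,0],[1,0,0,2,0,0,0],[1,0,0,2,0,0,0],[0,0,0,0,0,0,0]]' 40 && python3 -m jog '[[0,0,0,0,0,0,0],[0,0,0,0,0,0,0],[0,0,0,0,0,0,0],[0,0,0,0,0,0,0],[0,0,0,0,0,0,0]]' 40; python3 -c "
from h import *
stat()"
```

```text
t: 2.75
tool_pos: [523.9, 38.0, 155.4]
eef_rot: [-0.001, 0.831, 0.557, -0.001]
force: [0.9, 0.0, 0.1]
width: 70.0
grip_force: 0.0
t: 3.38
tool_pos: [525.5, 37.2, 156.9]
eef_rot: [0.0, 0.831, 0.556, 0.001]
force: [-0.1, -0.4, 5.5]
width: 11.7
grip_force: 39.1
cab [ -0.97  77.85 156.9 ] z [ 0.  0. -1.] y [ 0.97 -0.23  0.  ] j [-0.02  0.4   1.78  0.    0.96  0.37] F [-0.08 -0.38  5.53] w 11.73381985598851 39.07390058040619 t 3.375
```

```bash
python3 -m jog '[[0,-0.2,0,0,0,0,9],[0,0,0,0,0,0,9],[0,0,0,0,0,0,9],[0,0,0,0,0,0,9],[0,0,0,0,0,0,9]]' 60 && python3 -m jog '[[0,0,0,0,0,0,9],[0,0,0,0,0,0,9],[0,0,0,0,0,0,9],[0,0,0,0,0,0,4],[0,0,0,0,0,0,0]]' 60; python3 -c "
from h import *
stat()"
```

```text
t: 4.0
tool_pos: [527.2, 35.1, 157.2]
eef_rot: [0.001, 0.981, 0.194, 0.004]
force: [15.5, -3.6, -4.5]
width: 10.8
grip_force: 58.4
t: 4.62
tool_pos: [527.5, 33.3, 157.3]
eef_rot: [0.001, 0.997, -0.074, 0.004]
force: [15.6, -14.6, -4.0]
width: 11.2
grip_force: 58.6
cab [  1.62  74.36 157.28] z [ 0.01 -0.   -1.  ] y [ 0.01 -1.    0.  ] j [-0.02  0.4   1.78 -0.    0.95  1.7 ] F [ 17.72 -11.98  -4.01] w 11.158920364690779 58.61446738243103 t 4.625
```

```bash
python3 -m jog '[[0,0.15,0.1,0,0,0,0],[0,0,-0.36,-0.93,-5,0,0],[0,0,-0.72,-1.83,-10,0,0],[0,0,-0.72,-1.83,-10,0,0],[0,0,0,0,0,0,0]]' 60; python3 -c "
from h import *
stat()"
```

```text
t: 5.25
tool_pos: [531.7, 58.3, 201.2]
eef_rot: [0.219, 0.973, -0.07, -0.013]
force: [9.4, -8.5, 11.8]
width: 10.8
grip_force: 61.5
cab [  1.92  99.74 201.2 ] z [ 0.01 -0.43 -0.9 ] y [ 0.01 -0.9   0.43] j [ 0.22  0.45  1.65 -0.44  1.23  2.12] F [10.64 -6.94 11.75] w 10.772511559418126 61.49775803089142 t 5.25
```

```bash
python3 -m jog '[[0,0,-0.72,-1.83,-10,0,0],[0,0,-0.72,-1.83,-10,0,0],[0,0,-0.72,-1.83,-10,0,0],[0,0,0,0,0,0,0]]' 60; python3 -c "
from h import *
stat()"
```

```text
t: 5.75
tool_pos: [539.3, 107.2, 232.4]
eef_rot: [0.463, 0.884, -0.064, -0.03]
force: [16.8, -2.4, 9.4]
width: 10.8
grip_force: 62.0
cab [  1.84 149.22 232.36] z [ 0.02 -0.82 -0.57] y [ 0.   -0.57  0.82] j [ 0.45  0.66  1.45 -0.76  1.66  2.35] F [16.99  0.28  9.36] w 10.83319097617219 61.96333587169647 t 5.75
```

```bash
python3 -m jog '[[0,0,-0.72,-1.83,-10,0,0],[0,0,-0.72,-1.83,-10,0,0],[0,0,-0.72,-1.83,-10,0,0],[0,0,0,0,0,0,0]]' 60; python3 -c "
from h import *
stat()"
```

```text
t: 6.25
tool_pos: [548.1, 164.7, 234.4]
eef_rot: [0.676, 0.734, -0.053, -0.045]
force: [27.4, 0.6, 3.9]
width: 10.8
grip_force: 63.1
cab [  1.64 207.39 234.4 ] z [ 0.02 -1.   -0.08] y [-0.   -0.08  1.  ] j [ 0.57  0.94  1.27 -1.04  2.06  2.37] F [26.97  4.88  3.93] w 10.841384463520932 63.098294734954834 t 6.25
```

```bash
python3 -m jog '[[0,0.2,0,0,0,0,0],[0,0,-0.72,-1.83,-10,0,0],[0,0,-0.72,-1.83,-10,0,0],[0,0,0,0,0,0,0],[0,0,0,0,0,0,0]]' 60; python3 -c "
from h import *
stat()"
```

```text
t: 6.88
tool_pos: [553.8, 199.4, 219.7]
eef_rot: [0.791, 0.608, -0.044, -0.056]
force: [18.4, 2.0, -2.2]
width: 10.8
grip_force: 64.2
cab [  1.86 242.54 219.7 ] z [ 0.01 -0.97  0.26] y [-0.    0.26  0.97] j [ 0.59  1.12  1.17 -1.26  2.29  2.31] F [17.85  4.83 -2.17] w 10.823135752430314 64.16882157325745 t 6.875
```

```bash
python3 -m jog '[[0.6,0,0,0,0,0,0],[0.6,0,0,0,0,0,0],[0.6,0,0,0,0,0,0],[0.6,0,0,-3,0,0,0],[0.6,0,0,-4,0,0,0]]' 40;  python3 - <<'E'
from h import *
stat(); d=cam('top','o.png'); c=cloud(d)
E
```

```text
t: 7.5
tool_pos: [562.1, 266.8, 202.7]
eef_rot: [0.791, 0.607, -0.045, -0.059]
force: [1.1, -0.3, 1.0]
width: 50.9
grip_force: 0.0
cab [ -0.34 310.4  202.68] z [ 0.01 -0.97  0.26] y [-0.    0.26  0.97] j [ 0.66  1.23  0.96 -1.29  2.37  2.2 ] F [ 1.11 -0.09  0.97] w 50.911296063343514 0.0 t 7.5
```

View pics/o.png

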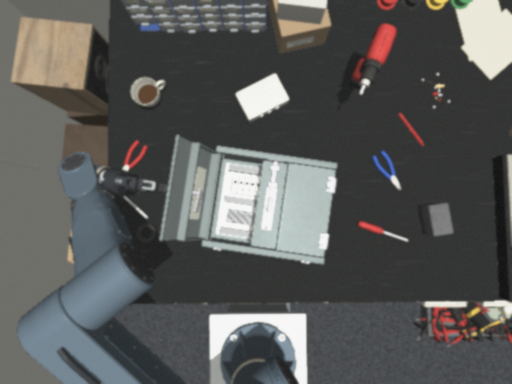

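The top view shows the active door standing past upright (columns 163 to 212). The ledge with the bolt is exposed around (269,200), and the gripper is clear of the handle near (150,185). Next I route the gripper over the door to the bolt.

```bash
cat >> h.py <<'E'
def path(wps):  # [(cabpos, Rot, n)]
    p,r,_=tool()
    for P,Q,n in wps:
        P=W(P); rel=(r.inv()*Q).as_rotvec(); print('--')
        for i in range(n):
            ri=r*R.from_rotvec(rel*i/n); print(np.r_[ri.inv().apply((P-p)/n)/10,np.degrees(rel/n)].round(1).tolist())
        p,r=P,Q
def opn(th): return RC*R.from_euler('x',-th,degrees=True)*RC.inv()*down(-90)
E
python3 - <<'E'
from h import *
path([([0,330,250],opn(105),2),([0,340,440],opn(50),6),([0,130,440],opn(10),6),([0,20,330],opn(0),5)])
d=cam('top'); c=cloud(d); q=(c.reshape(-1,3)-C0)@RC.as_matrix(); 
cc=q.reshape(c.shape)
m=(abs(cc[...,1])<60)&(abs(cc[...,0])<125)
for y in range(-60,60,8):
    s=m&(abs(cc[...,1]-y)<4); print(y,[round(float(np.median(cc[...,2][s&(abs(cc[...,0]-x)<8)])),0) for x in range(-104,120,16)])
E
```

```text
--
[0.1, 2.6, -0.1, 0.0, -0.3, -0.1]
[0.1, 2.6, -0.1, 0.0, -0.3, -0.1]
--
[0.0, 3.1, 0.7, 9.2, 0.0, -0.0]
[0.0, 3.2, 0.2, 9.2, 0.0, -0.0]
[0.0, 3.2, -0.4, 9.2, 0.0, -0.0]
[0.0, 3.1, -0.8, 9.2, 0.0, -0.0]
[0.0, 2.9, -1.3, 9.2, 0.0, -0.0]
[0.0, 2.6, -1.8, 9.2, 0.0, -0.0]
--
[-0.0, 2.2, 2.7, 6.7, 0.0, 0.0]
[-0.0, 2.5, 2.4, 6.7, 0.0, 0.0]
[-0.0, 2.8, 2.1, 6.7, 0.0, 0.0]
[-0.0, 3.0, 1.8, 6.7, 0.0, 0.0]
[-0.0, 3.2, 1.4, 6.7, 0.0, 0.0]
[-0.0, 3.4, 1.0, 6.7, 0.0, 0.0]
--
[0.0, 1.8, 2.5, 2.0, 0.0, 0.0]
[0.0, 1.9, 2.5, 2.0, 0.0, 0.0]
[0.0, 2.0, 2.4, 2.0, 0.0, 0.0]
[0.0, 2.0, 2.3, 2.0, 0.0, 0.0]
[0.0, 2.1, 2.3, 2.0, 0.0, 0.0]
-60 [141.0, 143.0, 142.0, 143.0, 142.0, 142.0, 141.0, 141.0, 141.0, 142.0, 141.0, 141.0, 140.0, 141.0]
-52 [142.0, 142.0, 142.0, 142.0, 142.0, 142.0, 142.0, 141.0, 142.0, 141.0, 142.0, 141.0, 141.0, 141.0]
-44 [141.0, 142.0, 143.0, 141.0, 142.0, 142.0, 143.0, 141.0, 141.0, 141.0, 142.0, 141.0, 142.0, 141.0]
-36 [120.0, 121.0, 120.0, 121.0, 121.0, 121.0, 121.0, 119.0, 121.0, 120.0, 121.0, 121.0, 120.0, 120.0]
-28 [120.0, 121.0, 120.0, 120.0, 121.0, 121.0, 119.0, 120.0, 120.
[... 331 characters left out ...]
 125.0, 127.0]
4 [119.0, 121.0, 122.0, 120.0, 121.0, 122.0, 138.0, 137.0, 123.0, 127.0, 128.0, 126.0, 124.0, 127.0]
12 [120.0, 121.0, 120.0, 122.0, 122.0, 121.0, 121.0, 121.0, 120.0, 121.0, 121.0, 121.0, 120.0, 122.0]
20 [120.0, 120.0, 121.0, 121.0, 120.0, 121.0, 121.0, 119.0, 120.0, 120.0, 121.0, 120.0, 120.0, 120.0]
28 [119.0, 121.0, 121.0, 121.0, 119.0, 1188.0, 121.0, 120.0, 121.0, 120.0, 122.0, 120.0, 121.0, 121.0]
36 [122.0, 119.0, 120.0, 120.0, 119.0, 120.0, 120.0, 119.0, 120.0, 120.0, 120.0, 120.0, 121.0, 120.0]
44 [42.0, 15.0, 45.0, 45.0, 47.0, 17.0, 39.0, 38.0, 42.0, 57.0, 60.0, 58.0, 48.0, 42.0]
52 [40.0, 16.0, 45.0, 46.0, 46.0, 14.0, 40.0, 39.0, 46.0, 50.0, 57.0, 52.0, 40.0, 41.0]
```

```bash
python3 -m jog '[[0.35,0.1,2.6,-0.1,0,0,0],[0.35,0.1,2.6,-0.1,0,0,0],[0.35,0,3.1,0.7,9,0,0],[0.35,0,3.2,0.2,9,0,0],[0.35,0,3.2,-0.4,9,0,0]]' && python3 -m jog '[[0.35,0,3.1,-0.8,9,0,0],[0.35,0,2.9,-1.3,9,0,0],[0.35,0,2.6,-1.8,9,0,0],[0.35,0,0,0,0,0,0]]'; python3 - <<'E'
from h import *
stat(); path([([0,130,440],opn(10),6),([0,5,300],opn(0),5)])
E
```

```text
t: 8.22
tool_pos: [566.7, 286.1, 349.1]
eef_rot: [0.626, 0.777, -0.057, -0.046]
force: [-0.1, -0.4, -0.3]
width: 29.9
grip_force: 0.0
t: 8.72
tool_pos: [567.5, 290.7, 448.8]
eef_rot: [0.426, 0.902, -0.069, -0.028]
force: [0.4, -0.5, -0.5]
width: 29.6
grip_force: 0.0
cab [  1.32 334.89 448.76] z [ 0.01 -0.77 -0.64] y [-0.   -0.64  0.77] j [ 0.63  0.75  0.72 -0.76  2.21  2.05] F [ 0.51 -0.45 -0.47] w 29.635906577479 0.0 t 8.725
--
[-0.0, 2.1, 2.7, 6.8, -0.1, 0.0]
[-0.0, 2.4, 2.5, 6.8, -0.1, 0.0]
[-0.0, 2.6, 2.2, 6.8, -0.1, 0.0]
[-0.0, 2.9, 1.8, 6.8, -0.1, 0.0]
[-0.0, 3.1, 1.5, 6.8, -0.1, 0.0]
[-0.0, 3.2, 1.1, 6.8, -0.1, 0.0]
--
[-0.0, 2.0, 3.2, 2.0, 0.0, 0.0]
[-0.0, 2.1, 3.1, 2.0, 0.0, 0.0]
[-0.0, 2.2, 3.0, 2.0, 0.0, 0.0]
[-0.0, 2.3, 3.0, 2.0, 0.0, 0.0]
[-0.0, 2.4, 2.9, 2.0, 0.0, 0.0]
```

```bash
python3 -m jog '[[0.35,0,2.1,2.7,7,0,0],[0.35,0,2.4,2.5,7,0,0],[0.35,0,2.6,2.2,7,0,0],[0.35,0,2.9,1.8,7,0,0],[0.35,0,3.1,1.5,7,0,0]]' && python3 -m jog '[[0.35,0,3.2,1.1,6,0,0],[0.35,0,2,3.2,2,0,0],[0.35,0,2.1,3.1,2,0,0],[0.35,0,2.2,3,2,0,0],[0.35,0,2.3,3,2,0,0]]' && python3 -m jog '[[0.35,0,2.4,2.9,2,0,0],[0.35,0,0,0,0,0,0]]'; python3 - <<'E'
from h import *
stat()
d=cam('wrist','b.png'); c=cloud(d); cc=((c.reshape(-1,3)-C0)@RC.as_matrix()).reshape(c.shape)
m=(cc[...,2]>130)&(cc[...,2]<142)&(cc[...,1]>-25)&(cc[...,1]<25)&(abs(cc[...,0])<60)&(d['range_z']>0)
q=cc[m]; print(len(q),q.min(0),q.max(0),np.median(q,0)); print(cv2.minAreaRect(q[:,:2].astype(np.float32)))
m=(abs(cc[...,1]-20)<8)&(abs(cc[...,0])<60)&(d['range_z']>0); print('ledge z',np.median(cc[m],0))
path([([0,0,200],opn(0),3)])
E
```

```text
t: 9.35
tool_pos: [541.9, 121.2, 435.7]
eef_rot: [0.137, 0.988, -0.073, -0.011]
force: [-0.1, 0.0, -0.4]
width: 29.7
grip_force: 0.0
t: 9.98
tool_pos: [521.9, -11.3, 321.3]
eef_rot: [0.017, 0.997, -0.073, -0.002]
force: [0.9, 0.8, 0.2]
width: 29.7
grip_force: 0.0
t: 10.22
tool_pos: [517.6, -36.5, 292.3]
eef_rot: [-0.0, 0.997, -0.075, -0.003]
force: [1.4, 0.4, 0.2]
width: 29.7
grip_force: 0.0
cab [  2.58   3.88 292.34] z [-0.01 -0.   -1.  ] y [ 0.01 -1.    0.  ] j [-0.16  0.24  1.65 -0.    1.26  1.56] F [1.3  0.58 0.25] w 29.655049556990328 0.0 t 10.225
470 [-23.48  -7.31 130.4 ] [ 19.21   4.45 138.16] [ -1.07  -0.96 135.75]
((-2.117176055908203, -1.4548025131225586), (42.66033935546875, 11.563376426696777), 0.3692846894264221)
ledge z [ 19.03  20.77 359.87]
--
[-0.1, 0.2, 3.1, 0.0, 0.1, 0.1]
[-0.1, 0.2, 3.1, 0.0, 0.1, 0.1]
[-0.1, 0.2, 3.1, 0.0, 0.1, 0.1]
```

View pics/b.png

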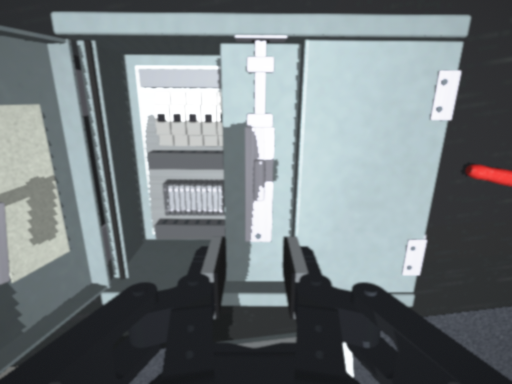

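The wrist view shows the fin at about (262,170) on the ledge plate, with the rod running up to the head rail at (258,40). It measures centre (-2,-1) and 43 × 12 mm, as expected.

```bash
python3 -m jog '[[0.35,-0.2,0.2,3,0,0,0],[0.35,-0.2,0.2,3,0,0,0],[0.35,-0.1,0.1,3,0,0,0],[0.35,0,0,3,0,0,0],[0.35,0,0,2.5,0,0,0]]' && python3 -m jog '[[0.35,0,0,1.5,0,0,0],[0.35,0,0,0.8,0,0,0],[0.35,0,0,0,0,0,0]]'; python3 - <<'E'
from h import *
stat()
E
```

```text
t: 10.9
tool_pos: [513.9, -38.4, 149.6]
eef_rot: [0.0, 0.997, -0.073, 0.0]
force: [0.5, 0.0, -0.3]
width: 30.1
grip_force: 0.0
t: 11.28
tool_pos: [513.9, -39.1, 127.2]
eef_rot: [0.0, 0.997, -0.073, 0.0]
force: [-0.0, -0.9, 0.3]
width: 29.4
grip_force: 0.0
cab [ -0.59   0.7  127.23] z [ 0. -0. -1.] y [ 0.01 -1.    0.  ] j [-0.17  0.43  1.83 -0.    0.88  1.55] F [ 0.11 -0.88  0.3 ] w 29.404546046057476 0.0 t 11.275
```

```bash
python3 -m jog '[[0.35,0,0.15,0.6,0,0,0],[0.35,0,0,0,0,0,0],[0,0,0,0,0,0,0],[0,0,0,0,0,0,0],[0,0,0,0,0,0,0]]' 60; python3 - <<'E'
from h import *
stat()
E
```

```text
t: 11.9
tool_pos: [513.6, -40.9, 121.3]
eef_rot: [0.0, 0.997, -0.073, 0.0]
force: [-0.2, -0.2, 2.8]
width: 10.1
grip_force: 63.1
cab [ -0.6   -1.08 121.29] z [ 0. -0. -1.] y [ 0.01 -1.    0.  ] j [-0.17  0.44  1.84 -0.    0.87  1.55] F [-0.16 -0.21  2.85] w 10.096934769302162 63.135831356048584 t 11.9
```

```bash
python3 -m jog '[[0,0,0,0.3,0,0,0],[0,0,0,0.3,0,0,0],[0,0,0,0,0,0,0]]' 80; python3 - <<'E'
from h import *
stat()
E
```

```text
t: 12.28
tool_pos: [514.2, -41.0, 116.2]
eef_rot: [0.0, 0.997, -0.073, 0.001]
force: [-3.3, 0.4, 13.7]
width: 9.8
grip_force: 85.2
cab [ -0.02  -1.07 116.19] z [ 0. -0. -1.] y [ 0.01 -1.    0.  ] j [-0.17  0.44  1.84 -0.    0.85  1.55] F [-3.36 -0.15 13.71] w 9.823184671784684 85.20006181981444 t 12.275
```

```bash
python3 -m jog '[[0,0,0,0.2,0,0,0],[0,0,0,0,0,0,0],[0,-0.2,0,0,0,0,0],[0,-0.2,0,0,0,0,0],[0,-0.2,0,0,0,0,0]]' 80; python3 - <<'E'
from h import *
stat()
E
```

```text
t: 12.9
tool_pos: [510.0, -40.3, 115.1]
eef_rot: [0.0, 0.997, -0.073, 0.003]
force: [2.8, -0.6, 16.5]
width: 10.1
grip_force: 85.6
cab [ -4.3   -1.11 115.1 ] z [ 0.01 -0.   -1.  ] y [ 0.01 -1.    0.  ] j [-0.17  0.44  1.86 -0.    0.84  1.55] F [ 2.85 -0.16 16.52] w 10.0613863567474 85.55815955623984 t 12.9
```

```bash
python3 -m jog '[[0,-0.3,0,0.1,0,0,0],[0,-0.3,0,0,0,0,0],[0,-0.3,0,0,0,0,0],[0,-0.3,0,0,0,0,0],[0,-0.3,0,0,0,0,0]]' 80; python3 - <<'E'
from h import *
stat()
E
```

```text
t: 13.52
tool_pos: [495.7, -38.1, 114.6]
eef_rot: [0.0, 0.997, -0.073, 0.004]
force: [2.5, 1.8, 21.8]
width: 9.8
grip_force: 86.3
cab [-18.74  -1.13 114.6 ] z [ 0.01 -0.   -1.  ] y [ 0.01 -1.    0.  ] j [-0.17  0.42  1.89 -0.    0.82  1.55] F [ 2.24  2.15 21.83] w 9.83723007036124 86.33679837919772 t 13.525
```

```bash
python3 -m jog '[[0,-0.3,0,0,0,0,0],[0,-0.3,0,-0.2,0,0,0],[0,-0.3,0,0,0,0,0],[0,0,0,0,0,0,0]]' 80; python3 - <<'E'
from h import *
stat()
E
```

```text
t: 14.02
tool_pos: [488.4, -37.0, 116.7]
eef_rot: [0.0, 0.997, -0.073, 0.006]
force: [11.3, 0.5, 14.2]
width: 10.2
grip_force: 85.0
cab [-26.19  -1.13 116.69] z [ 0.01  0.   -1.  ] y [ 0.01 -1.    0.  ] j [-0.17  0.4   1.91  0.    0.82  1.55] F [11.07  2.27 14.18] w 10.152243830721233 85.03208041191101 t 14.025
```

```bash
python3 -m jog '[[0,0.1,0,-0.4,0,0,0],[0,0,0,-1.6,5,0,0],[0,0,0.14,-3.17,10,0,0],[0,0,0.14,-3.17,10,0,0],[0,0,0,0,0,0,0]]' 80; python3 - <<'E'
from h import *
stat()
E
```

```text
t: 14.65
tool_pos: [485.8, -52.1, 198.4]
eef_rot: [-0.217, 0.973, -0.073, 0.021]
force: [14.5, 3.7, 4.6]
width: 9.3
grip_force: 83.2
cab [-26.35 -16.48 198.39] z [ 0.01  0.43 -0.9 ] y [ 0.01 -0.9  -0.43] j [-0.43  0.32  1.85  0.47  1.13  1.05] F [13.73  5.93  4.63] w 9.283576214924826 83.24144124984741 t 14.65
```

```bash
python3 -m jog '[[0,0,0.14,-3.17,10,0,0],[0,0,0.14,-3.17,10,0,0],[0,0,0.14,-3.17,10,0,0],[0,0,0,0,0,0,0]]' 80; python3 - <<'E'
from h import *
stat()
E
```

```text
t: 15.15
tool_pos: [476.7, -109.6, 271.8]
eef_rot: [-0.462, 0.884, -0.067, 0.038]
force: [15.2, -0.5, 6.2]
width: 9.9
grip_force: 83.5
cab [-26.43 -74.71 271.76] z [ 0.    0.82 -0.57] y [ 0.01 -0.57 -0.82] j [-0.72  0.44  1.72  0.77  1.62  0.77] F [15.13  1.82  6.24] w 9.899427935755973 83.46305251121521 t 15.15
```

```bash
python3 -m jog '[[0,0,0.14,-3.17,10,0,0],[0,0,0.14,-3.17,10,0,0],[0,0,0.14,-3.17,10,0,0],[0,0,0,0,0,0,0]]' 80; python3 - <<'E'
from h import *
stat()
E
```

```text
t: 15.65
tool_pos: [463.1, -195.7, 306.6]
eef_rot: [-0.676, 0.733, -0.055, 0.053]
force: [12.5, -5.0, 9.4]
width: 9.8
grip_force: 84.0
cab [ -26.55 -161.88  306.61] z [-0.    1.   -0.08] y [ 0.   -0.08 -1.  ] j [-0.9   0.68  1.57  0.98  2.06  0.7 ] F [13.11 -3.04  9.39] w 9.788505847110327 83.98372292518616 t 15.65
```

```bash
python3 -m jog '[[0,0,0.14,-3.17,10,0,0],[0,0,0.14,-3.17,10,0,0],[0,0,0.06,-1.3,4,0,0],[0,0,0,0,0,0,0],[0,0,0,0,0,0,0]]' 80; python3 - <<'E'
from h import *
stat()
E
```

```text
t: 16.27
tool_pos: [451.6, -268.9, 300.4]
eef_rot: [0.811, -0.58, 0.042, -0.062]
force: [11.2, -11.4, 8.8]
width: 9.9
grip_force: 84.4
cab [ -26.64 -236.01  300.41] z [-0.01  0.95  0.32] y [ 0.    0.32 -0.95] j [-0.97  0.91  1.46  1.18  2.36  0.74] F [12.86 -9.55  8.8 ] w 9.87264918227467 84.39310312271118 t 16.275
```

```bash
python3 -m jog '[[0.35,0,0,0,0,0,0],[0.35,0,0,0,0,0,0],[0.35,0,0,-2,0,0,0],[0.35,0,0,-4,0,0,0],[0.35,0,0,-4,0,0,0]]' 40 && python3 -m jog '[[0.35,0,0,0,0,0,0],[0.35,0,0,0,0,0,0]]'; python3 - <<'E'
from h import *
stat()
d=cam('top','e.png'); c=cloud(d); cc=((c.reshape(-1,3)-C0)@RC.as_matrix()).reshape(c.shape)
for s,lab in ((1,'active'),(-1,'passive')):
    m=(cc[...,2]>200)&(cc[...,2]<420)&(abs(cc[...,0])<110)&(s*cc[...,1]>120)&(s*cc[...,1]<262)
    q=cc[m]; b=q[q[:,2]>330]; print(lab,len(q),np.percentile(q[:,2],98),np.median(b,0) if len(b) else None)
s=cam('side','e2.png'); cv2.imwrite('pics/e.png',np.hstack([d['img'],s['img']])[:,:,::-1][::1]); im=cv2.imread('pics/e.png'); cv2.imwrite('pics/e3.png',cv2.resize(im,(800,300)))
E
```

```text
t: 16.9
tool_pos: [436.7, -362.1, 266.7]
eef_rot: [0.812, -0.579, 0.042, -0.059]
force: [-0.5, -0.4, 0.1]
width: 29.9
grip_force: 0.0
t: 17.15
tool_pos: [437.0, -360.8, 267.1]
eef_rot: [0.812, -0.579, 0.043, -0.059]
force: [0.2, -0.6, -0.5]
width: 29.7
grip_force: 0.0
cab [ -26.81 -329.03  267.07] z [-0.01  0.95  0.33] y [-0.    0.33 -0.95] j [-1.05  1.05  1.23  1.18  2.46  0.83] F [ 0.32 -0.6  -0.53] w 29.689083481936272 0.0 t 17.15
active 2420 336.21453724881997 [ -0.09 254.33 334.81]
passive 2054 341.17216180071324 [   4.76 -238.81  338.72]
```

View pics/e3.png

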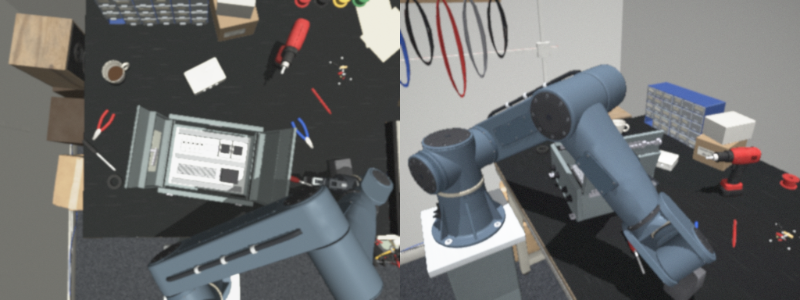

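Both doors stand past upright in the two views: active edge near (135,160), passive edge near (290,165). The gripper is clear at (330,182), with zero force and the tools undisturbed, so I'm handing in.

```bash
python3 -c "
from cell import manip
print(manip.close_job())"
```

```text
the job is handed in; nothing more can be done
None
```

The job is handed in: both doors measure about 105–107° open, the flush bolt is drawn to its stop (about 26 mm), the gripper is clear, and the tools look undisturbed in the final pictures; no verdict came back.

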